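# Lock the top medicine tray onto the tray stack with its cam lever

### The job

The small top tray of the tray stack has come off its lock. Swing the half-shut cam lever back fully open, slide the tray between its rails up to the two rubber buffers, then turn the lever its full quarter turn so that the hook draws the tray tight against the stops and holds it there. Keep the ointment tin in the tray, leave the cup, thermometer and tongue depressor where they are, and let go of everything.

Things in the scene. Friction and masses are not known exactly. Their poses are not given: they have to be found in the camera images.
- stack: Two lower tiers of translucent plastic trays, fixed, 260 (x) x 360 (y) x 100 mm high, with a flat deck on top (z = 100 mm). Origin: centre of the underside; z up. The small tray slides on the deck along the stack's +y; the cam stands near the deck's +y end. The cup stands on the deck.
- stops (a point): Point on the deck midway between two steel stop blocks 30 mm high (stack x 0, y 75, z 100): their faces are at y = 75, at x = -60..-28 and 28..60. From each a 14 mm round sprung rubber buffer sticks out 7 mm (to y = 68); together they resist with 3.5 N at first touch, 7 N pressed flush, so a tray pushed in and let go comes back to about 7 mm from the stops.
- rails (a point): Point on the deck midway between the guide rails at their mouth (stack x 0, y 20, z 100). Rails are 20 mm high, inner faces at x = -61.5 and +61.5 (1.5 mm play each side of the tray), running from y = 20 to 90; before that they flare outwards by 29 degrees, back to about y = -5.
- pivot (a point): Cam pivot: upright axis, point at deck height (stack x 0, y 125, z 100). A spiral hook on the hub, 11 to 21 mm above the deck, reaches out to 44 mm from the axis. It clears the tray's keeper pin only when the lever is within about 0.15 rad of fully open; further shut it bars the pin's way in.
- cam (a joint): Cam lever angle, rad, 0 (fully open) to 1.571 (fully shut), end stops at both; grows clockwise from above; stays where left. Lever points along the stack's -x at 0, along +y (away from the tray) at 1.571. With the tray within 10 mm of the stops, shutting it hooks the pin and draws the tray to 0.5 mm from the stops, done by about 1.4 rad; needs up to about 10 N at the post.
- cam_post (a point): Where to hold the lever: centre of the upper part of an upright round steel post, 14 mm diameter, at the lever's end, 75 mm from the pivot, 56 mm above the deck. The post's top is 67 mm above the deck and it is bare from 36 mm above the deck up. It turns with the lever.
- tray: Top tier: small loose translucent tray, 120 (x) x 110 (y) x 35 mm high, 0.2 kg, walls 3 mm, on the deck. Origin: centre of underside. Its front (y = +55) faces the stops; a steel tongue 18 wide, 8 high sticks out there to y = 90 with the upright keeper pin (10 mm diameter, at y 83, top 26 mm up). Home: origin at stack x 0, y 20, z 100, same yaw; at the buffers y 13.
- tray_grip (a point): Where to hold the tray: centre of the upper part of the upright grip tab on the tray's rear wall (tray x 0, y -49, 56 mm above the tray's underside). The tab is 40 mm wide (tray x), 12 mm thick (tray y) and 68 mm high, so it stands 33 mm above the tray's rim.
- tray_front (a point): Middle of the tray's front face (tray x 0, y 55, 18 mm up); its y in the stack's frame is 75 when the tray is hard against the stops.
- tin: Round aluminium ointment tin, 44 mm diameter, 17 mm high, lying loose in the tray; origin at the centre of its underside. It rides along in the tray.
- cup: Pink plastic medicine cup, 38 mm wide, 35 mm high, standing on the deck in the corner beyond the cam (bystander). Origin: centre of its underside.
- thermometer: Digital thermometer, 120 x 18 x 10 mm, white with a grey tip, lying on the ledge on the far side of the stack (bystander). Origin under the middle of its body.
- depressor: Stainless steel tongue depressor, 138 x 18 x 4 mm, lying on the ledge on the far side of the stack (bystander). Origin at the centre of its underside.

How it is judged:
On the way, in this order (a step that is already met when the one before it is completed fails the run):
1. the cam lever is swung fully open (within 0.15 rad) while the tray is still away from the buffers (value of joint cam below 0.15 rad and y of tray_front in the frame of stack below 0.05 m), for 0.1 s.
2. the tray is slid between the rails up to the buffers (front within 10 mm of the stops), flat on the deck, the lever still open (y of tray_front in the frame of stack above 0.065 m and x of tray_front in the frame of stack between -0.006 and 0.006 m and z of tray in the frame of stack between 0.095 and 0.106 m and value of joint cam below 0.3 rad), for 0.2 s.
3. the lever is turned fully shut (at least 1.4 rad) and the tray is drawn to within 2.5 mm of the stops (y of tray_front in the frame of stack above 0.0725 m and x of tray_front in the frame of stack between -0.006 and 0.006 m and z of tray in the frame of stack between 0.095 and 0.106 m and value of joint cam above 1.4 rad), for 0.2 s.
At the end, for the whole second after the job is handed in: The tray lies flat on the deck between the rails, square with the stack (0.06 rad), its front within 2.5 mm of the stops, held there by the cam lever turned to at least 1.4 rad; the tin lies in the tray; tray and tin are at rest (all of step 3 and angle between the y axis of tray and the y axis of stack, either way round below 0.06 rad and x of tin in the frame of tray between -0.06 and 0.06 m and y of tin in the frame of tray between -0.055 and 0.055 m and z of tin in the frame of tray between -0.01 and 0.03 m and linear speed of tray below 0.01 m/s and linear speed of tin below 0.02 m/s); the robot touches nothing.
It fails at once if the cup, thermometer or tongue depressor is moved by more than 25 mm (distance of any of cup, thermometer, depressor from where it was at the start of the episode above 0.025 m).
It fails at once if the tin comes out of the tray (not (x of tin in the frame of tray between -0.06 and 0.06 m and y of tin in the frame of tray between -0.055 and 0.055 m and z of tin in the frame of tray between -0.01 and 0.03 m)).
It also fails if it takes over 67 s, if anything falls off the work surface, if the arm or the gripper's body presses on something with over 40 N, if the wrist force passes 120 N, or if a joint passes its speed limit or range.

### The arm

A 6-joint arm with a two-finger parallel gripper is mounted at the origin on the work surface. World frame = base frame: x ahead of the robot, y to its left, z up, the work surface at z = 0. Lengths are in m, angles in rad, forces in N, time in s.
With the tool pointing down it reaches from about 0.3 to 0.75 m from the base axis. Payload 8.5 kg.
Tool frame: the origin (TCP) lies midway between the tips of the shut fingers; the grasp point (between the pads) lies 19 mm behind it; z points along the fingers, y is the line along which they close (so a half turn about z gives the same grasp; the last joint's range is limited). The gripper opens to 88 mm and grips with 3 to 60 N. Pads are 18 mm wide; open, the fingers measure 123 mm over their backs; the gripper's body (75 mm by 187 mm) begins 45 mm behind the grasp point.
Start: joints at [-1.439, 0.381, 1.297, -0, 1.464, -0.215], TCP at [0.187, -0.517, 0.239] pointing down, gripper open.
Joint ranges: [-3.11, 3.11], [-0.89, 2.33], [0.22, 2.48], [-1.42, 4.56], [0.17, 2.85], [-2.88, 2.88]. Speed limits (rad/s): [2.39, 2.39, 3.14, 3.14, 3.14, 3.14].

### API

Orientations are given as a unit quaternion [w, x, y, z].
In Python, from workcell import readout, imaging, ctrl gives the robot as it stands. The module is installed in compiled form; this text tells all that it offers.
- The arm moves only by the tool move_arm, never from a script. Its arguments are lists of equal length, an entry for each row: "dp": the shift along the tool's x, y, z in m, a list of three; "rot": the turn, a rotation vector about the tool's x, y, z in rad, a list of three; "grip": the finger opening in m, from 0 to 0.0881. In form: {"dp": [[dx, dy, dz], ...], "rot": [[wx, wy, wz], ...], "grip": [grip, ...]}. A call has 1 to 5 rows; each row is the pose to reach, as a shift and turn from the pose commanded when the call began, along the tool's axes at that moment; what a row does not reach only later rows make up. A row lasts 1/12 s, in which the tool goes at most 41.7 mm and 7.16 degrees, less where a joint would pass 70% of its speed; a pose out of reach is approached as far as the arm can. A call with a gripper value outside its range is refused whole. The fingers move at their own pace and stop on an object; "grip_force" is the grip in N (left out, the last holds). Time passes only in rows, so rows that repeat a pose let the fingers close. It gives the time, the measured TCP pose, the force, the opening and the grip force at its end, in the units of the state.
- readout.observe(): the state, without advancing time (a new reading comes with each control period).
- imaging.get_image(name): name is "scene" or "top" or "wrist"; returns the picture (400x640x3 uint8, red, green, blue); there is no depth.
- imaging.camera_model(name): a dict with "intrinsics" (3x3 intrinsics, pixels), "dist" ([k1, k2, p1, p2, k3] as OpenCV has them; the pictures are not rectified), "view" (4x4, takes a point from world to camera coordinates); the wrist camera has in their place "T_tool_cam" (4x4, takes a point from camera to tool coordinates, whose origin is the TCP and whose axes are the flange's). Camera axes: x right, y up, looking along -z (the intrinsics and any distortion apply to the point x, -y, -z); pixel columns grow to the right and rows downward; lengths in m; the calibration is good to about 2 mm. A picture is of the moment at which its call begins: read the wrist's pose just before it. camera_model takes no time and is no camera call.
- ctrl.close_job(): hands the job in; it is judged then, once.
The state is a dict: "clock": time; "joint_pos": joint angles; "qvel": joint speeds; "joint_efforts": joint torques, N m; "tcp_pos": TCP position; "orientation": TCP orientation; "wrist_force": force on the tool from outside, world axes, zero at the start; "ft_torque": the same for the moment, N m; "finger_gap": opening from 0.0 (shut) to 1.0 (fully open); "grip_force": force on a finger pad.
Only numpy, scipy, OpenCV 4.12 (cv2) and the standard library are available. Lean on these libraries where they do the work, as an engineer would, in place of code of your own. Each camera call takes 0.05 s, during which the arm holds its last target. There are 200 camera calls.

## Working session

There is one attempt and no reset: what is moved stays moved. The work goes in short steps, Python scripts to look and compute and a tool call to move; the robot and the scene stay as the last step left them, time stands still between calls to the robot, and variables do not carry over. Pictures are saved under pics/ and viewed, at most 10 in all, crops included, and the job is handed in when it is done.

Besides the shell and the picture viewer there is one more tool, called after "Request:" as name(argument=value, ...) on one line, values as JSON. move_arm: Moves the arm, as the interface text tells. Its arguments: {"type":"object","properties":{"dp":{"type":"array","items":{"type":"array","items":{"type":"number"}}},"rot":{"type":"array","items":{"type":"array","items":{"type":"number"}}},"grip":{"type":"array","items":{"type":"number"}},"grip_force":{"type":"number"}},"required":["dp","rot","grip"]}

```bash
mkdir -p pics; cat > h.py <<'E'
import numpy as np, cv2
from scipy.spatial.transform import Rotation as R
from workcell import readout, imaging, ctrl
def snap(n,f):
    im=imaging.get_image(n); cv2.imwrite('pics/'+f,im[:,:,::-1]); return im
def Tool(s=None):
    s=s or readout.observe(); T=np.eye(4); q=s['orientation']
    T[:3,:3]=R.from_quat([q[1],q[2],q[3],q[0]]).as_matrix(); T[:3,3]=s['tcp_pos']; return T
def view(n,T=None):
    m=imaging.camera_model(n)
    V=np.linalg.inv((Tool() if T is None else T)@np.array(m['T_tool_cam'])) if n=='wrist' else np.array(m['view'])
    return np.array(m['intrinsics']),np.array(m['dist']),V
def ray(n,uv,T=None):
    K,d,V=view(n,T); p=cv2.undistortPoints(np.array([[uv]],float),K,d)[0,0]
    W=np.linalg.inv(V); return W[:3,3],W[:3,:3]@np.array([p[0],-p[1],-1])
def onz(n,uv,z,T=None):
    o,r=ray(n,uv,T); return o+r*(z-o[2])/r[2]
def proj(n,P,T=None):
    K,d,V=view(n,T); P=np.atleast_2d(P); c=P@V[:3,:3].T+V[:3,3]; c=c*[1,-1,-1]
    return cv2.projectPoints(c,np.zeros(3),np.zeros(3),K,d)[0][:,0]
E
python3 - <<'E'
from h import *
s=readout.observe();print(s)
print(Tool().round(3)); print(np.array(imaging.camera_model('wrist')['T_tool_cam']).round(3))
for n in('scene','top'): 
    snap(n,n+'0.png'); V=view(n)[2]; print(n,np.linalg.inv(V).round(2))
E
```

```text
{'clock': 0.0, 'joint_pos': array([-1.43928125e+00,  3.81173619e-01,  1.29823719e+00, -2.94592072e-05,
        1.46358399e+00, -2.15319448e-01]), 'qvel': array([-9.03267709e-04, -9.00125188e-05,  1.13280775e-03, -1.20642998e-05,
        1.65411572e-04,  6.75380159e-04]), 'joint_efforts': array([ 1.04282663e-05, -4.37931347e+01, -2.24554861e+01,  7.13439938e-02,
        3.53015552e-02, -9.15099599e-05]), 'tcp_pos': array([ 0.18690132, -0.5169784 ,  0.23815773]), 'orientation': array([-7.01068986e-04,  9.85000357e-01,  1.72550877e-01,  1.47367408e-05]), 'wrist_force': array([-0.5664628 ,  0.11437068, -0.63638865]), 'ft_torque': array([ 0.03970931,  0.03570752, -0.00569719]), 'grip_force': 0.0, 'finger_gap': 0.996210795866368}
[[ 0.94   0.34  -0.     0.187]
 [ 0.34  -0.94   0.001 -0.517]
 [ 0.    -0.001 -1.     0.238]
 [ 0.     0.     0.     1.   ]]
[[-0.001  0.946  0.325  0.085]
 [ 1.     0.001  0.    -0.001]
 [-0.     0.325 -0.946 -0.145]
 [ 0.     0.     0.     1.   ]]
scene [[-0.82 -0.32  0.47  1.1 ]
 [ 0.57 -0.45  0.69  0.67]
 [-0.    0.83  0.55  0.64]
 [ 0.    0.    0.    1.  ]]
top [[ 0.02  1.   -0.06  0.59]
 [-1.    0.02  0.01  0.01]
 [ 0.01  0.06  1.    0.76]
 [ 0.    0.    0.    1.  ]]
```

View pics/top0.png

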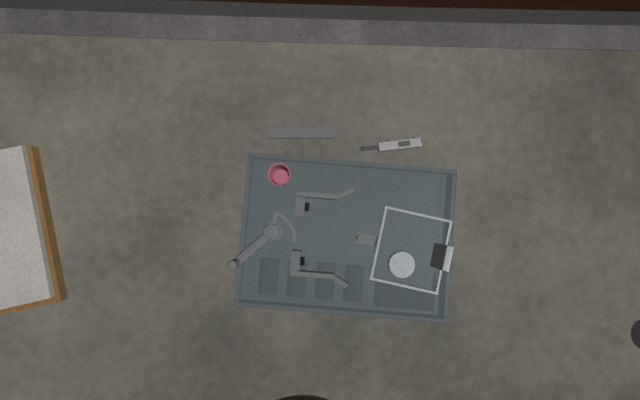

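View pics/scene0.png

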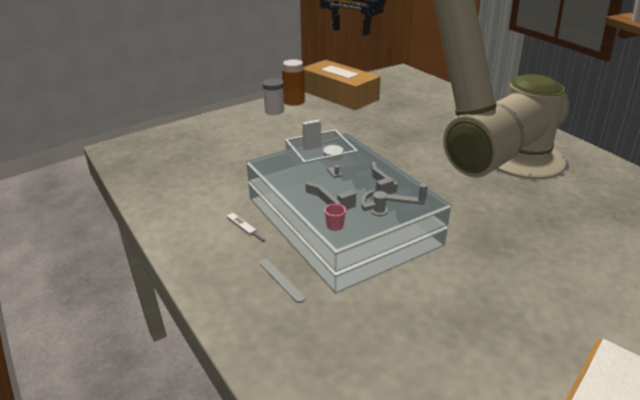

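The top view shows the deck corners near (249,155), (456,171), (445,321) and (237,304). The cam hub is at (272,231) and the post top at (233,264), so the lever is about half shut. The tray is centred near (411,250) and yawed, with its tab at (442,257) and the tin at (402,265). The cup (279,175) is beyond the cam.

```bash
python3 - <<'E'
from h import *
c=[onz('top',p,.1)[:2] for p in [(249,155),(456,171),(445,321),(237,304)]]
c=np.array(c);print(c.round(4)); print([np.linalg.norm(c[i]-c[(i+1)%4]).round(3) for i in range(4)])
yv=(c[0]+c[3]-c[1]-c[2]);th=np.arctan2(-yv[0],yv[1]);ctr=c.mean(0);print('yaw',th,ctr)
Rm=np.array([[np.cos(th),-np.sin(th)],[np.sin(th),np.cos(th)]])
L=lambda p:(Rm.T@(np.array(p)[:2]-ctr)).round(4)
W=lambda x,y:(ctr+Rm@[x,y]).round(4)
print('pivot pred',W(0,125),proj('top',[*W(0,125),.12]))
post=onz('top',(233,264),.167);print('post',post,L(post))
h=onz('top',(272,231),.13);print('hub',h,L(h))
print('stops corners pred',proj('top',[[*W(-28,75),0.13]]) if 0 else proj('top',[[*W(x,.075),.13] for x in(-.06,-.028,.028,.06)]))
t=np.array([onz('top',p,.135)[:2] for p in [(387,208),(452,221),(437,293),(371,279)]])
print('tray',[np.linalg.norm(t[i]-t[(i+1)%4]).round(3) for i in range(4)],[L(p) for p in t],L(t.mean(0)),t.mean(0))
yt=t[0]+t[3]-t[1]-t[2];print('tray yaw',np.arctan2(-yt[0],yt[1]))
for p in [(432,256),(446,258)]: print('tab',L(onz('top',p,.168)))
k=onz('top',(359,237),.126);print('pin',L(k))
E
```

```text
[[ 0.7016  0.1257]
 [ 0.683  -0.2312]
 [ 0.4285 -0.2135]
 [ 0.4486  0.1369]]
[np.float64(0.357), np.float64(0.255), np.float64(0.351), np.float64(0.253)]
yaw -0.05473116785363853 [ 0.56542536 -0.04552725]
pivot pred [  7.4034 124.7673] [[-6.75311344e+09 -5.34575372e+08]]
post [0.52239672 0.13194562 0.167     ] [-0.0527  0.1749]
hub [0.57292586 0.0786497  0.13      ] [0.0007 0.1244]
stops corners pred [[299.26402216 270.9751878 ]
 [300.8594585  251.08026804]
 [303.69870099 216.63545381]
 [305.26141464 197.14271831]]
tray [np.float64(0.107), np.float64(0.118), np.float64(0.108), np.float64(0.117)] [array([ 0.0526, -0.0587]), array([ 0.0399, -0.165 ]), array([-0.0768, -0.1478]), array([-0.0631, -0.0409])] [-0.0119 -0.1031] [ 0.54795208 -0.14783165]
tray yaw -0.17783545375275228
tab [-0.0168 -0.1263]
tab [-0.0181 -0.1477]
pin [ 0.002  -0.0178]
```

```bash
python3 - <<'E'
import cv2
im=cv2.imread('pics/top0.png')[145:330,225:465]
cv2.imwrite('pics/top0c.png',cv2.resize(im,None,fx=3.2,fy=3.2,interpolation=cv2.INTER_CUBIC))
E
```

```text
(no output)
```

View pics/top0c.png

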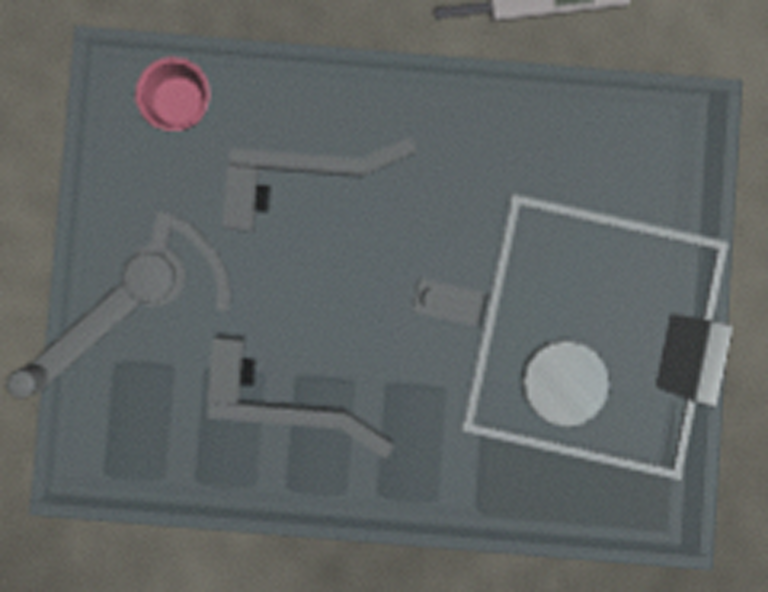

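The lever reads about 0.75 rad, which fits the 75 mm radius. The tray is yawed -0.12 rad from the stack, centred at stack (-12,-103) mm. The sizes and the pin position agree with the spec, so I'll move toward the post.

Request:
move_arm(dp=[[0.028,-0.026,0],[0.056,-0.052,0],[0.084,-0.078,0],[0.112,-0.104,0],[0.14,-0.13,0]], rot=[[0,0,0.08],[0,0,0.16],[0,0,0.24],[0,0,0.32],[0,0,0.4]], grip=[0.088,0.088,0.088,0.088,0.088])

```text
clock: 0.52
tcp_pos: [0.2748, -0.3456, 0.2385]
orientation: [-0.0, 1.0, -0.029, -0.0]
wrist_force: [0.7, -1.0, 0.7]
finger_gap: 0.997
grip_force: 0.0
```

```bash
cat >> h.py <<'E'
TH=-0.0547; CTR=np.array([.5654,-.0455])
RM=np.array([[np.cos(TH),-np.sin(TH)],[np.sin(TH),np.cos(TH)]])
W=lambda x,y:CTR+RM@[x,y]
L=lambda p:RM.T@(np.array(p)[:2]-CTR)
def go(x,y,z):
    T=Tool(); print('t',readout.observe()['clock'],'tcp',T[:3,3].round(4),'loc',L(T[:2,3]).round(4),'yaxis ang',np.arctan2(T[1,1],T[0,1]).round(4),'tilt',T[:2,2].round(4)); print('dp',(T[:3,:3].T@(np.array([x,y,z])-T[:3,3])).round(4))
E
python3 -c "
from h import *
go(.5224,.1319,.22)"
```

```text
t 0.5167 tcp [ 0.2748 -0.3456  0.2385] loc [-0.2738 -0.3155] yaxis ang -1.6285 tilt [-0.0002  0.0006]
dp [ 0.2197 -0.4909  0.0187]
```

Request:
move_arm(dp=[[0.017,-0.037,0],[0.034,-0.074,0],[0.051,-0.111,0],[0.068,-0.148,0],[0.085,-0.185,0]], rot=[[0,0,0],[0,0,0],[0,0,0],[0,0,0],[0,0,0]], grip=[0.088,0.088,0.088,0.088,0.088])

```text
clock: 0.93
tcp_pos: [0.3694, -0.1652, 0.2387]
orientation: [-0.0, 1.0, -0.027, -0.0]
wrist_force: [0.4, -0.2, -0.2]
finger_gap: 1.0
grip_force: 0.0
```

Request:
move_arm(dp=[[0.017,-0.037,0],[0.034,-0.074,0],[0.051,-0.111,0],[0.068,-0.148,0],[0.085,-0.185,0]], rot=[[0,0,0],[0,0,0],[0,0,0],[0,0,0],[0,0,0]], grip=[0.088,0.088,0.088,0.088,0.088])

```text
clock: 1.35
tcp_pos: [0.4642, 0.0152, 0.2387]
orientation: [0.0, 1.0, -0.026, -0.0]
wrist_force: [1.2, -1.5, -0.6]
finger_gap: 0.997
grip_force: 0.0
```

```bash
python3 -c "
from h import *
go(.5224,.1319,.137); snap('wrist','w1.png'); print(proj('wrist',[[.5224,.1319,.167]]))"
```

```text
t 1.35 tcp [0.4642 0.0152 0.2387] loc [-0.1044  0.0551] yaxis ang -1.6238 tilt [-0.0003  0.    ]
dp [ 0.052  -0.1196  0.1016]
[[163.67126368 143.48244841]]
```

View pics/w1.png

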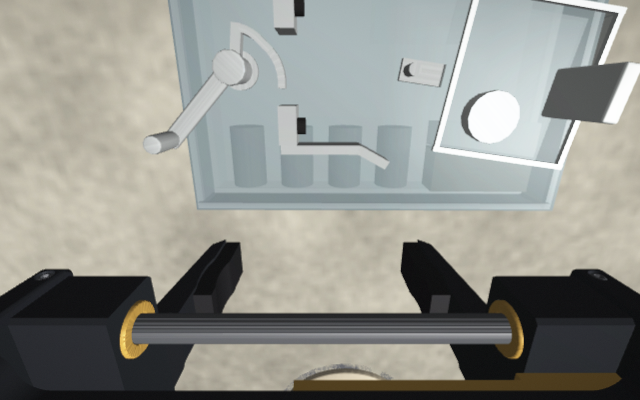

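In the wrist view the post top is at (154,144), about 10 px from where I predicted it. The hub is at (229,68), the rails are clear, and the pin is at (409,70). I'll refine the post, stops and stack pose from this view.

```bash
python3 - <<'E'
from h import *
for n,p,z in [('post',(154,144),.167),('hub',(229,67),.13),('pin',(409,68),.126),('stopcorner -28 @75',(298,105),.13),('stop -60@75?',(299,143),.13),('deck -x+y',(198,209),.1),('deck -x-y',(552,209),.1)]:
    q=onz('wrist',p,z);print(n,q.round(4),L(q).round(4))
q=onz('wrist',(154,144),.167); go(q[0],q[1],.137)
E
```

```text
post [0.5224 0.1389 0.167 ] [-0.053   0.1818]
hub [0.5736 0.088  0.13  ] [0.0009 0.1337]
pin [ 0.5663 -0.0524  0.126 ] [ 0.0012 -0.0068]
stopcorner -28 @75 [0.5429 0.0366 0.13  ] [-0.027   0.0808]
stop -60@75? [0.5124 0.038  0.13  ] [-0.0575  0.0805]
deck -x+y [0.4467 0.1472 0.1   ] [-0.129   0.1859]
deck -x-y [ 0.4295 -0.2088  0.1   ] [-0.1267 -0.1705]
t 1.4 tcp [0.4661 0.0204 0.2385] loc [-0.1027  0.0603] yaxis ang -1.6192 tilt [0.0009 0.0026]
dp [ 0.0503 -0.1209  0.1019]
```

Request:
move_arm(dp=[[0.017,-0.038,0],[0.034,-0.076,0],[0.05,-0.114,0],[0.05,-0.114,0.03],[0.05,-0.114,0.06]], rot=[[0,0,0],[0,0,0],[0,0,0],[0,0,0],[0,0,0]], grip=[0.088,0.088,0.088,0.088,0.088])

```text
clock: 1.82
tcp_pos: [0.5208, 0.1262, 0.1784]
orientation: [-0.0, 1.0, -0.025, 0.002]
wrist_force: [1.2, -0.1, -1.1]
finger_gap: 0.997
grip_force: 0.0
```

```bash
python3 -c "
from h import *
go(.5215,.133,.137)"
```

```text
t 1.8167 tcp [0.5208 0.1262 0.1784] loc [-0.0539  0.169 ] yaxis ang -1.6204 tilt [0.0032 0.0001]
dp [ 0.0002 -0.0068  0.0414]
```

Request:
move_arm(dp=[[0,-0.006,0.02],[0,-0.006,0.04],[0,-0.006,0.04],[0,-0.006,0.04],[0,-0.006,0.04]], rot=[[0,0,0],[0,0,0],[0,0,0],[0,0,0],[0,0,0]], grip=[0.088,0.088,0.03,0.0,0.0], grip_force=15)

```text
clock: 2.23
tcp_pos: [0.5207, 0.1301, 0.1399]
orientation: [-0.0, 1.0, -0.027, 0.001]
wrist_force: [-0.4, 0.0, 0.7]
finger_gap: 0.791
grip_force: 0.0
```

Request:
move_arm(dp=[[0,0,0],[0,0,0],[0,0,0],[0,0,0],[0,0,0]], rot=[[0,0,0],[0,0,0],[0,0,0],[0,0,0],[0,0,0]], grip=[0,0,0,0,0])

```text
clock: 2.65
tcp_pos: [0.5202, 0.1302, 0.139]
orientation: [-0.0, 1.0, -0.027, 0.0]
wrist_force: [0.1, -0.2, -0.1]
finger_gap: 0.418
grip_force: 0.0
```

```bash
python3 -c "
from h import *
s=readout.observe(); print(s['finger_gap']*.0881,s['grip_force'],s['wrist_force'])
go(.5215,.133,.137); p=L(Tool()[:2,3]); print(np.arctan2(p[1]-.1265,-(p[0]-.0)))"
```

```text
0.036831733872804716 0.0 [ 0.14791056 -0.24614146 -0.12095558]
t 2.65 tcp [0.5202 0.1302 0.139 ] loc [-0.0547  0.173 ] yaxis ang -1.6241 tilt [0.0004 0.    ]
dp [ 0.0011 -0.0029  0.002 ]
0.7040559118703922
```

Request:
move_arm(dp=[[0,0,0],[0,0,0],[0,0,0],[0,0,0],[0,0,0]], rot=[[0,0,0],[0,0,0],[0,0,0],[0,0,0],[0,0,0]], grip=[0,0,0,0,0])

```text
clock: 3.07
tcp_pos: [0.5193, 0.131, 0.1385]
orientation: [-0.001, 1.0, -0.026, -0.001]
wrist_force: [-3.4, 4.4, 0.7]
finger_gap: 0.151
grip_force: 15.0
```

```bash
python3 - <<'E'
from h import *
s=readout.observe(); print(s['finger_gap']*.0881,s['grip_force'],s['wrist_force'])
T=Tool(); go(*T[:3,3]); p=L(T[:2,3]); r=.075
th0=np.arctan2(p[1]-.1255,-p[0]); print(th0,np.hypot(p[0],p[1]-.1255))
for k in range(1,11):
    th=th0+(-0.03-th0)*k/10
    d=r*np.array([-np.cos(th)+np.cos(th0),np.sin(th)-np.sin(th0)]); d=RM@d
    print((T[:3,:3].T@[*d,0]).round(4))
E
```

```text
0.013327277670741005 14.999729306437075 [-3.42665197  4.35822019  0.67969051]
t 3.0667 tcp [0.5193 0.131  0.1385] loc [-0.0557  0.1737] yaxis ang -1.6237 tilt [-0.0021  0.0013]
dp [0. 0. 0.]
0.7132893329033545 0.07364632679805153
[-0.0035  0.0043  0.    ]
[-0.0067  0.0089  0.    ]
[-0.0095  0.0137  0.    ]
[-0.0119  0.0187  0.    ]
[-0.014   0.0239  0.    ]
[-0.0157  0.0292 -0.    ]
[-0.017   0.0347 -0.    ]
[-0.0178  0.0402 -0.    ]
[-0.0183  0.0457 -0.    ]
[-0.0183  0.0513 -0.    ]
```

Request:
move_arm(dp=[[-0.0035,0.0043,0],[-0.0067,0.0089,0],[-0.0095,0.0137,0],[-0.012,0.0187,0],[-0.014,0.024,0]], rot=[[0,0,0],[0,0,0],[0,0,0],[0,0,0],[0,0,0]], grip=[0,0,0,0,0])

```text
clock: 3.48
tcp_pos: [0.5037, 0.1078, 0.1386]
orientation: [-0.001, 1.0, -0.026, -0.001]
wrist_force: [-3.0, 5.3, 1.1]
finger_gap: 0.156
grip_force: 15.0
```

Request:
move_arm(dp=[[-0.0017,0.0053,0],[-0.003,0.0107,0],[-0.0038,0.0162,0],[-0.0043,0.0217,0],[-0.0043,0.0273,0]], rot=[[0,0,0],[0,0,0],[0,0,0],[0,0,0],[0,0,0]], grip=[0,0,0,0,0])

```text
clock: 3.9
tcp_pos: [0.4986, 0.0821, 0.1386]
orientation: [-0.003, 1.0, -0.027, -0.001]
wrist_force: [-0.8, 30.9, 0.6]
finger_gap: 0.188
grip_force: 15.0
```

```bash
python3 - <<'E'
from h import *
s=readout.observe(); print(s['finger_gap']*.0881,s['grip_force'],s['wrist_force'])
T=Tool(); go(*W(-.075,.1255),.138)
E
```

```text
0.01653069238117877 15.03222942352295 [-0.84491713 30.90547597  0.56538404]
t 3.9 tcp [0.4986 0.0821 0.1386] loc [-0.0737  0.1238] yaxis ang -1.6249 tilt [-0.0009  0.0064]
dp [-0.0013 -0.0017  0.0006]
```

Request:
move_arm(dp=[[0,-0.002,0],[0,-0.002,0],[0,-0.002,0],[0,-0.002,0],[0,-0.002,0]], rot=[[0,0,0],[0,0,0],[0,0,0],[0,0,0],[0,0,0]], grip=[0.088,0.088,0.088,0.088,0.088])

```text
clock: 4.32
tcp_pos: [0.4995, 0.0816, 0.1388]
orientation: [0.0, 1.0, -0.027, 0.0]
wrist_force: [0.4, 0.3, 0.0]
finger_gap: 0.537
grip_force: 0.0
```

Request:
move_arm(dp=[[0,0,-0.03],[0,0,-0.06],[0,0,-0.09],[-0.005,0.03,-0.1],[-0.01,0.06,-0.1]], rot=[[0,0,0],[0,0,0],[0,0,0],[0,0,0],[0,0,0]], grip=[0.088,0.088,0.088,0.088,0.088])

```text
clock: 4.73
tcp_pos: [0.487, 0.0223, 0.2416]
orientation: [0.001, 1.0, -0.025, 0.003]
wrist_force: [1.2, -0.3, -0.5]
finger_gap: 0.921
grip_force: 0.0
```

Request:
move_arm(dp=[[0,0,0],[0,0,0],[0,0,0]], rot=[[0,0,0],[0,0,0],[0,0,0]], grip=[0.088,0.088,0.088])

```text
clock: 4.98
tcp_pos: [0.4861, 0.0227, 0.2386]
orientation: [-0.0, 1.0, -0.027, -0.0]
wrist_force: [0.0, -0.2, -0.6]
finger_gap: 1.002
grip_force: 0.0
```

```bash
python3 -c "
from h import *
go(*W(-.018,-.151),.2); snap('wrist','w2.png')"
```

```text
t 4.9833 tcp [0.4861 0.0227 0.2386] loc [-0.0829  0.0638] yaxis ang -1.6245 tilt [-0.0002  0.0002]
dp [0.0647 0.2149 0.0386]
```

View pics/w2.png

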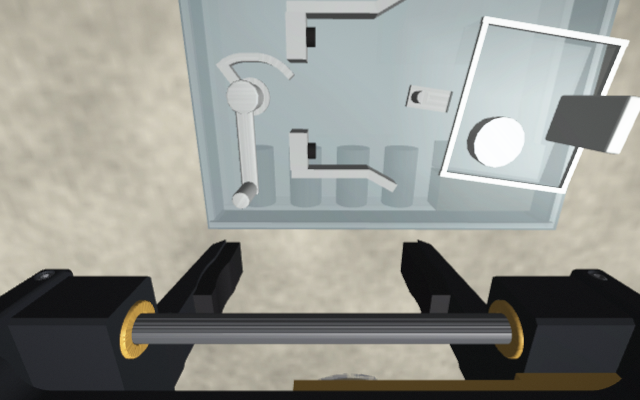

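The lever is now open: the post top is at (241,201), straight across from the hub at (242,97). Stop block corners are at (306,60), (308,131) and (308,178). Tray rim corners are at (486,19), (627,42), (564,191) and (443,175). The arm is settled, so I'll refine everything from this view.

```bash
python3 - <<'E'
from h import *
def f(n,p,z): q=onz('wrist',p,z);print(n,q.round(4),L(q).round(4)); return q
po=f('post',(241,201),.167)
f('stop+28@75',(306,60),.13);f('stop-28@75',(308,131),.13);
f('deck -x+y',(209,227),.1);f('deck -x-y',(556,228),.1)
pin=f('pin top',(417,97),.126)
t=[f('tray',p,.135) for p in [(486,19),(627,42),(564,191),(443,175)]]
t=np.array(t)[:,:2]; print([np.linalg.norm(t[i]-t[(i+1)%4]).round(3) for i in range(4)],L(t.mean(0)))
yt=t[0]+t[3]-t[1]-t[2];print('tray yaw',np.arctan2(-yt[0],yt[1]))
f('tab top corner',(638,97),.168);f('tab top corner',(610,153),.168)
E
```

```text
post [0.4964 0.0849 0.167 ] [-0.076   0.1264]
stop+28@75 [0.5955 0.03   0.13  ] [0.0259 0.077 ]
stop-28@75 [0.5418 0.0321 0.13  ] [-0.0278  0.0762]
deck -x+y [0.4469 0.1419 0.1   ] [-0.1285  0.1807]
deck -x-y [ 0.4266 -0.2149  0.1   ] [-0.1293 -0.1768]
pin top [ 0.5637 -0.0577  0.126 ] [-0.001  -0.0123]
tray [ 0.6152 -0.1023  0.135 ] [ 0.0528 -0.054 ]
tray [ 0.5945 -0.2086  0.135 ] [ 0.038  -0.1613]
tray [ 0.4796 -0.1859  0.135 ] [-0.078  -0.1449]
tray [ 0.4996 -0.0802  0.135 ] [-0.0639 -0.0382]
[np.float64(0.108), np.float64(0.117), np.float64(0.108), np.float64(0.118)] [-0.01277454 -0.09961108]
tray yaw -0.18932965685190672
tab top corner [ 0.5568 -0.195   0.168 ] [-0.0004 -0.1497]
tab top corner [ 0.519  -0.1858  0.168 ] [-0.0387 -0.1426]
```

```bash
cat >> h.py <<'E'
CTR=CTR+RM@[-.001,.0015]
E
python3 -c "
from h import *
go(*W(-.0184,-.150),.2)"
```

```text
t 5.0333 tcp [0.4862 0.0231 0.2385] loc [-0.0819  0.0626] yaxis ang -1.6237 tilt [-0.0004  0.0003]
dp [0.0631 0.2128 0.0384]
```

Request:
move_arm(dp=[[0.013,0.039,0],[0.025,0.078,0],[0.038,0.117,0],[0.05,0.156,0],[0.063,0.195,0]], rot=[[0,0,0.03],[0,0,0.06],[0,0,0.09],[0,0,0.13],[0,0,0.13]], grip=[0.088,0.088,0.088,0.088,0.088])

```text
clock: 5.45
tcp_pos: [0.5392, -0.1764, 0.2384]
orientation: [-0.0, 0.996, -0.092, -0.0]
wrist_force: [0.8, -0.5, 0.9]
finger_gap: 0.997
grip_force: 0.0
```

Request:
move_arm(dp=[[0,0.018,0],[0,0.018,0.01],[0,0.018,0.02],[0,0.018,0.02],[0,0.018,0.02]], rot=[[0,0,0],[0,0,0],[0,0,0],[0,0,0],[0,0,0]], grip=[0.088,0.088,0.088,0.088,0.088])

```text
clock: 5.87
tcp_pos: [0.5354, -0.192, 0.2181]
orientation: [-0.0, 0.996, -0.091, -0.001]
wrist_force: [-0.4, 0.8, 1.1]
finger_gap: 0.997
grip_force: 0.0
```

```bash
python3 -c "
from h import *
go(*W(-.0184,-.150),.139); im=snap('wrist','w3.png'); print(proj('wrist',[[*W(-.0184,-.150),.168]]))"
```

```text
t 5.8667 tcp [ 0.5354 -0.192   0.2181] loc [-0.0209 -0.1494] yaxis ang -1.7525 tilt [-0.0015  0.001 ]
dp [0.0027 0.0003 0.0791]
[[322.9486781  216.92406458]]
```

View pics/w3.png

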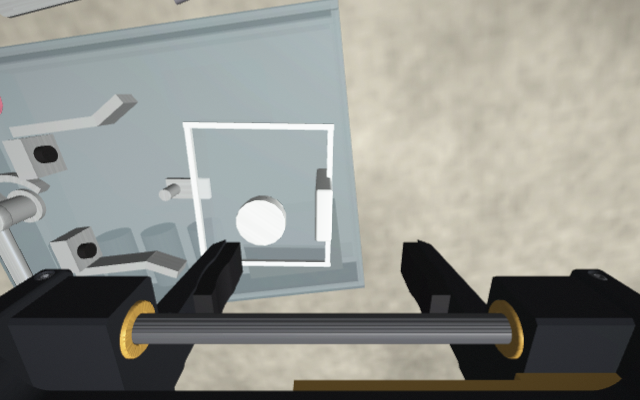

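The tab top is at about (324,214), against a prediction of (323,217), and it is square between the fingers. I'll go down and grip.

Request:
move_arm(dp=[[0.003,0,0.03],[0.003,0,0.06],[0.003,0,0.078],[0.003,0,0.078],[0.003,0,0.078]], rot=[[0,0,0],[0,0,0],[0,0,0],[0,0,0],[0,0,0]], grip=[0.088,0.088,0.06,0.0,0.0], grip_force=15)

```text
clock: 6.33
tcp_pos: [0.5386, -0.1932, 0.1413]
orientation: [-0.0, 0.996, -0.091, -0.0]
wrist_force: [0.6, 0.3, 0.1]
finger_gap: 0.794
grip_force: 0.0
```

Request:
move_arm(dp=[[0,0,0],[0,0,0],[0,0,0],[0,0,0],[0,0,0]], rot=[[0,0,0],[0,0,0],[0,0,0],[0,0,0],[0,0,0]], grip=[0,0,0,0,0])

```text
clock: 6.75
tcp_pos: [0.5384, -0.1938, 0.1413]
orientation: [0.0, 0.996, -0.091, 0.0]
wrist_force: [0.2, -0.2, 0.5]
finger_gap: 0.421
grip_force: 0.0
```

Request:
move_arm(dp=[[0,0,0],[0,0,0],[0,0,0],[0,0,0],[0,0,0]], rot=[[0,0,0],[0,0,0],[0,0,0],[0,0,0],[0,0,0]], grip=[0,0,0,0,0])

```text
clock: 7.17
tcp_pos: [0.5383, -0.1938, 0.1407]
orientation: [0.0, 0.996, -0.091, 0.0]
wrist_force: [0.1, 0.6, -0.3]
finger_gap: 0.14
grip_force: 15.0
```

```bash
python3 -c "
from h import *
s=readout.observe(); print(s['finger_gap']*.0881,s['grip_force'],s['wrist_force'])
go(*W(0,-.119),.139);go(*W(0,-.033),.139)"
```

```text
0.012302667437597944 14.984882567077875 [ 0.10780767  0.62187158 -0.27298061]
t 7.1667 tcp [ 0.5383 -0.1938  0.1407] loc [-0.0179 -0.151 ] yaxis ang -1.754 tilt [ 0. -0.]
dp [ 0.0137 -0.0341  0.0017]
t 7.1667 tcp [ 0.5383 -0.1938  0.1407] loc [-0.0179 -0.151 ] yaxis ang -1.754 tilt [ 0. -0.]
dp [ 0.0027 -0.1193  0.0017]
```

Request:
move_arm(dp=[[0.002,-0.006,0],[0.005,-0.013,0],[0.008,-0.02,0],[0.011,-0.027,0],[0.014,-0.034,0]], rot=[[0,0,-0.025],[0,0,-0.05],[0,0,-0.075],[0,0,-0.1],[0,0,-0.128]], grip=[0,0,0,0,0])

```text
clock: 7.58
tcp_pos: [0.5588, -0.162, 0.1408]
orientation: [0.0, 1.0, -0.026, 0.0]
wrist_force: [-0.8, -1.1, -0.8]
finger_gap: 0.13
grip_force: 15.0
```

Request:
move_arm(dp=[[0,0,0],[0,0,0]], rot=[[0,0,0],[0,0,0]], grip=[0,0])

```text
clock: 7.75
tcp_pos: [0.5587, -0.162, 0.1407]
orientation: [-0.0, 1.0, -0.027, 0.0]
wrist_force: [1.3, 2.9, 1.0]
finger_gap: 0.138
grip_force: 15.0
```

```bash
python3 - <<'E'
from h import *
s=readout.observe(); print(s['wrist_force'])
go(*W(0,-.119),.139);go(*W(0,-.033),.139)
snap('wrist','w4.png')
E
```

```text
[1.31216269 2.9201274  1.02352206]
t 7.75 tcp [ 0.5587 -0.162   0.1407] loc [ 0.0006 -0.1182] yaxis ang -1.6248 tilt [0.0003 0.0005]
dp [-0.0006  0.0008  0.0017]
t 7.75 tcp [ 0.5587 -0.162   0.1407] loc [ 0.0006 -0.1182] yaxis ang -1.6248 tilt [0.0003 0.0005]
dp [-0.0006 -0.0852  0.0018]
```

View pics/w4.png

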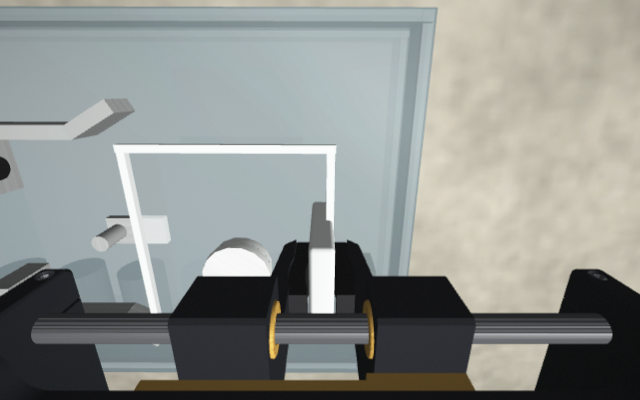

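The tray is gripped and square, with its +x rim outer edge at about row 145. The +x rail's lower edge is at about (30,139), and I'll check the lateral margin from these.

```bash
python3 - <<'E'
from h import *
for n,p,z in [('rim',(118,145),.135),('rim',(332,145),.135),('rail inner base?',(20,138),.1),('rail inner top',(20,124),.12),('rail top mouth',(66,124),.12),('pin top',(101,243),.126)]:
    print(n,L(onz('wrist',p,z)).round(4))
E
```

```text
rim [ 0.0608 -0.0161]
rim [ 0.0607 -0.123 ]
rail inner base? [0.0595 0.0666]
rail inner top [0.0697 0.0443]
rail top mouth [0.0697 0.0195]
pin top [0.0015 0.0128]
```

Request:
move_arm(dp=[[-0.0005,-0.011,0],[-0.0005,-0.022,0],[-0.0005,-0.033,0],[-0.0005,-0.044,0],[-0.0005,-0.055,0]], rot=[[0,0,0],[0,0,0],[0,0,0],[0,0,0],[0,0,0]], grip=[0,0,0,0,0])

```text
clock: 8.22
tcp_pos: [0.5607, -0.1065, 0.1408]
orientation: [-0.0, 1.0, -0.027, -0.0]
wrist_force: [-1.0, -0.9, -0.7]
finger_gap: 0.135
grip_force: 15.0
```

Request:
move_arm(dp=[[0,-0.008,0],[0,-0.015,0],[0,-0.022,0],[0,-0.027,0],[0,-0.03,0]], rot=[[0,0,0],[0,0,0],[0,0,0],[0,0,0],[0,0,0]], grip=[0,0,0,0,0])

```text
clock: 8.63
tcp_pos: [0.5626, -0.078, 0.1409]
orientation: [0.001, 1.0, -0.027, 0.0]
wrist_force: [-0.8, -6.8, 0.4]
finger_gap: 0.137
grip_force: 15.0
```

Request:
move_arm(dp=[[0,0,0],[0,0,0],[0,0,0]], rot=[[0,0,0],[0,0,0],[0,0,0]], grip=[0,0,0])

```text
clock: 8.88
tcp_pos: [0.5626, -0.0783, 0.1407]
orientation: [0.0, 1.0, -0.028, 0.0]
wrist_force: [0.8, -2.9, 0.1]
finger_gap: 0.135
grip_force: 15.0
```

```bash
python3 - <<'E'
from h import *
s=readout.observe(); print(s['wrist_force'],s['ft_torque'],s['finger_gap']*.0881)
go(*W(0,-.033),.139)
E
```

```text
[ 0.83496659 -2.88236803  0.13859344] [-0.38780845 -0.06661583  0.01534888] 0.01186056228418315
t 8.8833 tcp [ 0.5626 -0.0783  0.1407] loc [-0.     -0.0344] yaxis ang -1.6264 tilt [ 0.0003 -0.0001]
dp [ 0.     -0.0014  0.0017]
```

Request:
move_arm(dp=[[0,-0.002,0],[0,-0.004,0],[0,-0.004,0],[0,-0.004,0],[0,-0.004,0]], rot=[[0,0,0],[0,0,0],[0,0,0],[0,0,0],[0,0,0]], grip=[0,0,0,0,0])

```text
clock: 9.3
tcp_pos: [0.5628, -0.075, 0.1409]
orientation: [0.001, 1.0, -0.028, 0.0]
wrist_force: [-0.3, -6.7, 1.1]
finger_gap: 0.135
grip_force: 15.0
```

```bash
python3 - <<'E'
from h import *
s=readout.observe(); print(s['wrist_force'],s['ft_torque'],s['finger_gap']*.0881)
go(*W(0,-.033),.139)
im=snap('wrist','w5.png'); im=snap('top','top1.png')[145:330,225:465]
cv2.imwrite('pics/top1c.png',cv2.resize(im[:,:,::-1],None,fx=3.2,fy=3.2,interpolation=cv2.INTER_CUBIC))
E
```

```text
[-0.27666388 -6.65406135  1.05499622] [-0.95496411  0.04367074  0.03283254] 0.011873330813760444
t 9.3 tcp [ 0.5628 -0.075   0.1409] loc [-0.     -0.0311] yaxis ang -1.6267 tilt [ 0.0004 -0.0014]
dp [0.     0.0019 0.0019]
```

View pics/w5.png

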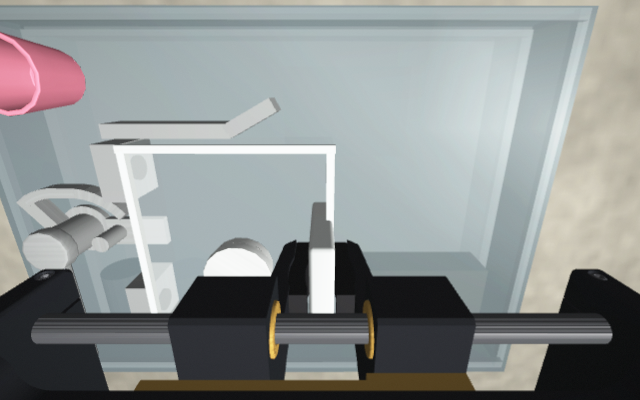

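The tray is between the rails with its front at the stops and the buffers compressed, at 6.7 N. The tin is inside at (237,260). Next I'll release, rise and go to the post.

Request:
move_arm(dp=[[0,0.003,0],[0,0.003,0],[0,0.003,0],[0,0.003,0],[0,0.003,0]], rot=[[0,0,0],[0,0,0],[0,0,0],[0,0,0],[0,0,0]], grip=[0,0.088,0.088,0.088,0.088])

```text
clock: 9.82
tcp_pos: [0.5623, -0.0765, 0.1407]
orientation: [-0.0, 1.0, -0.028, -0.0]
wrist_force: [-0.4, -0.8, -0.5]
finger_gap: 0.411
grip_force: 0.0
```

Request:
move_arm(dp=[[0,0,0],[0,0,-0.02],[0,0,-0.04],[0,0,-0.07],[0,0,-0.085]], rot=[[0,0,0],[0,0,0],[0,0,0],[0,0,0],[0,0,0]], grip=[0.088,0.088,0.088,0.088,0.088])

```text
clock: 10.23
tcp_pos: [0.563, -0.0768, 0.2287]
orientation: [0.0, 1.0, -0.027, 0.002]
wrist_force: [0.4, -0.4, -0.3]
finger_gap: 0.791
grip_force: 0.0
```

```bash
python3 - <<'E'
from h import *
s=readout.observe(); print(s['finger_gap'])
go(*W(-.075,.125),.138)
E
```

```text
0.7912547119246475
t 10.2333 tcp [ 0.563  -0.0768  0.2287] loc [ 0.0003 -0.0329] yaxis ang -1.6257 tilt [ 0.0032 -0.0008]
dp [-0.0756 -0.158   0.0904]
```

Request:
move_arm(dp=[[-0.018,-0.035,0],[-0.036,-0.07,0],[-0.054,-0.106,0],[-0.073,-0.142,0],[-0.076,-0.158,0]], rot=[[0,0,0],[0,0,0],[0,0,0],[0,0,0],[0,0,0]], grip=[0.088,0.088,0.088,0.088,0.088])

```text
clock: 10.65
tcp_pos: [0.4925, 0.0886, 0.2261]
orientation: [-0.001, 1.0, -0.026, -0.0]
wrist_force: [0.8, 0.2, 1.0]
finger_gap: 0.999
grip_force: 0.0
```

Request:
move_arm(dp=[[0,0,0],[0,0,0.03],[0,0,0.06],[0,0,0.085],[0,0,0.085]], rot=[[0,0,0],[0,0,0],[0,0,0],[0,0,0],[0,0,0]], grip=[0.088,0.088,0.088,0.02,0.0], grip_force=25)

```text
clock: 11.07
tcp_pos: [0.4935, 0.0843, 0.1368]
orientation: [-0.0, 1.0, -0.028, -0.004]
wrist_force: [-1.4, -0.3, -0.3]
finger_gap: 0.87
grip_force: 0.0
```

```bash
python3 - <<'E'
from h import *
s=readout.observe(); print(s['finger_gap'],s['joint_pos'].round(2),s['wrist_force'])
go(*W(-.075,.125),.138)
E
```

```text
0.8700843597199305 [-0.07  0.4   1.59 -0.    1.16  1.56] [-1.37599587 -0.27755934 -0.30876433]
t 11.0667 tcp [0.4935 0.0843 0.1368] loc [-0.0779  0.1242] yaxis ang -1.6267 tilt [-0.0082  0.0005]
dp [ 0.0028 -0.0008 -0.0012]
```

Request:
move_arm(dp=[[0.001,0,0],[0.001,0,0],[0.001,0,0],[0.001,0,0],[0.001,0,0]], rot=[[0,0,0],[0,0,0],[0,0,0],[0,0,0],[0,0,0]], grip=[0,0,0,0,0])

```text
clock: 11.48
tcp_pos: [0.4967, 0.0848, 0.1417]
orientation: [0.0, 1.0, -0.028, 0.001]
wrist_force: [-0.1, 0.3, 0.3]
finger_gap: 0.495
grip_force: 0.0
```

Request:
move_arm(dp=[[0,0,0],[0,0,0],[0,0,0],[0,0,0],[0,0,0]], rot=[[0,0,0],[0,0,0],[0,0,0],[0,0,0],[0,0,0]], grip=[0,0,0,0,0])

```text
clock: 11.9
tcp_pos: [0.4963, 0.0849, 0.1408]
orientation: [0.0, 1.0, -0.028, -0.0]
wrist_force: [-0.4, -0.2, 0.0]
finger_gap: 0.15
grip_force: 25.0
```

```bash
python3 - <<'E'
from h import *
s=readout.observe(); print(s['finger_gap']*.0881,s['grip_force'],s['wrist_force'])
T=Tool(); go(*W(-.075,.125),.138); r=.075
for k in range(1,21):
    th=1.6*k/20
    d=RM@(r*np.array([1-np.cos(th),np.sin(th)]))
    print(k,(T[:3,:3].T@[*d,0]).round(4))
E
```

```text
0.013252322265129759 25.000421153381467 [-0.43235403 -0.15628934  0.04865069]
t 11.9 tcp [0.4963 0.0849 0.1408] loc [-0.0751  0.125 ] yaxis ang -1.6259 tilt [-0.0001 -0.    ]
dp [ 0.0001 -0.      0.0028]
1 [ 0.0002 -0.006  -0.    ]
2 [ 0.001  -0.0119 -0.    ]
3 [ 0.0021 -0.0178 -0.    ]
4 [ 0.0038 -0.0236 -0.    ]
5 [ 0.0059 -0.0292 -0.    ]
6 [ 0.0085 -0.0346 -0.    ]
7 [ 0.0114 -0.0398 -0.    ]
8 [ 0.0148 -0.0448 -0.    ]
9 [ 0.0186 -0.0495 -0.    ]
10 [ 0.0227 -0.0538 -0.    ]
11 [ 0.0272 -0.0578 -0.    ]
12 [ 0.032  -0.0615 -0.    ]
13 [ 0.037  -0.0647 -0.    ]
14 [ 0.0423 -0.0675 -0.    ]
15 [ 0.0478 -0.0699 -0.    ]
16 [ 0.0535 -0.0719 -0.    ]
17 [ 0.0593 -0.0734 -0.    ]
18 [ 0.0652 -0.0744 -0.    ]
19 [ 0.0712 -0.0749 -0.    ]
20 [ 0.0772 -0.075  -0.    ]
```

Request:
move_arm(dp=[[0.0002,-0.006,0],[0.001,-0.012,0],[0.002,-0.018,0],[0.004,-0.0235,0],[0.006,-0.029,0]], rot=[[0,0,0.05],[0,0,0.1],[0,0,0.15],[0,0,0.2],[0,0,0.25]], grip=[0,0,0,0,0])

```text
clock: 12.32
tcp_pos: [0.5032, 0.1134, 0.1407]
orientation: [0.001, 0.988, -0.153, -0.001]
wrist_force: [-4.9, -2.6, 2.9]
finger_gap: 0.148
grip_force: 25.0
```

```bash
python3 - <<'E'
from h import *
s=readout.observe(); print(s['finger_gap']*.0881,s['grip_force'],s['wrist_force'],s['joint_pos'][5])
go(*W(-.075*np.cos(.4),.125+.075*np.sin(.4)),.138)
f=lambda k:np.array([.075*(1-np.cos(.08*k)),-.075*np.sin(.08*k)])
for k in range(6,21):
    b=(k-1)//5*5; a=.05*b-.0  # frame turn at call start
    t=b/5*.25; d=f(k)-f(b)+0; 
    # stack-> tool frame (tool x ~ stack x, tool y ~ -stack y), then turned by t
    print(k,np.round([np.cos(t)*d[0]+np.sin(t)*d[1],-np.sin(t)*d[0]+np.cos(t)*d[1]],4))
E
```

```text
0.013070084407751693 24.99330502934754 [-4.93150657 -2.63659436  2.94064939] 1.8716174253737126
t 12.3167 tcp [0.5032 0.1134 0.1407] loc [-0.0698  0.1538] yaxis ang -1.879 tilt [-0.0023 -0.0009]
dp [ 0.0006 -0.0006  0.0027]
6 [ 0.0011 -0.0059]
7 [ 0.0027 -0.0117]
8 [ 0.0048 -0.0173]
9 [ 0.0073 -0.0228]
10 [ 0.0102 -0.028 ]
11 [ 0.002  -0.0057]
12 [ 0.0044 -0.0111]
13 [ 0.0073 -0.0164]
14 [ 0.0106 -0.0214]
15 [ 0.0143 -0.0262]
16 [ 0.0028 -0.0053]
17 [ 0.0061 -0.0103]
18 [ 0.0097 -0.0151]
19 [ 0.0137 -0.0196]
20 [ 0.018  -0.0237]
```

Request:
move_arm(dp=[[0.001,-0.006,0],[0.0027,-0.0117,0],[0.0048,-0.0173,0],[0.0073,-0.0228,0],[0.01,-0.028,0]], rot=[[0,0,0.05],[0,0,0.1],[0,0,0.15],[0,0,0.2],[0,0,0.25]], grip=[0,0,0,0,0])

```text
clock: 12.73
tcp_pos: [0.5209, 0.1373, 0.1406]
orientation: [0.001, 0.961, -0.275, -0.001]
wrist_force: [-5.4, -1.8, 3.8]
finger_gap: 0.148
grip_force: 25.0
```

Request:
move_arm(dp=[[0.002,-0.0057,0],[0.0044,-0.011,0],[0.0073,-0.0164,0],[0.0106,-0.0214,0],[0.0143,-0.0262,0]], rot=[[0,0,0.05],[0,0,0.1],[0,0,0.15],[0,0,0.2],[0,0,0.25]], grip=[0,0,0,0,0])

```text
clock: 13.15
tcp_pos: [0.5466, 0.1522, 0.1405]
orientation: [0.001, 0.92, -0.393, -0.002]
wrist_force: [-7.4, 1.8, 4.6]
finger_gap: 0.149
grip_force: 25.0
```

```bash
python3 - <<'E'
from h import *
s=readout.observe(); print(s['finger_gap']*.0881,s['grip_force'],s['wrist_force'],s['joint_pos'][5])
go(*W(-.075*np.cos(1.2),.125+.075*np.sin(1.2)),.138)
go(*W(.002,.2),.138)
E
```

```text
0.013085280146115751 24.99258639290929 [-7.44702478  1.83571734  4.58556993] 2.441542464166986
t 13.15 tcp [0.5466 0.1522 0.1405] loc [-0.0286  0.1949] yaxis ang -2.3786 tilt [-0.004  -0.0002]
dp [ 0.001  -0.001   0.0025]
t 13.15 tcp [0.5466 0.1522 0.1405] loc [-0.0286  0.1949] yaxis ang -2.3786 tilt [-0.004  -0.0002]
dp [ 0.0188 -0.0247  0.0024]
```

Request:
move_arm(dp=[[0.0028,-0.0053,0],[0.006,-0.0103,0],[0.0097,-0.0151,0],[0.0137,-0.0196,0],[0.0195,-0.025,0]], rot=[[0,0,0.05],[0,0,0.1],[0,0,0.15],[0,0,0.2],[0,0,0.2]], grip=[0,0,0,0,0])

```text
clock: 13.57
tcp_pos: [0.5765, 0.1557, 0.1401]
orientation: [0.002, 0.876, -0.483, -0.004]
wrist_force: [-45.0, -0.5, 15.8]
finger_gap: 0.152
grip_force: 25.0
```

Request:
move_arm(dp=[[0,0,0],[0,0,0],[0,0,0],[0,0,0]], rot=[[0,0,0],[0,0,0],[0,0,0],[0,0,0]], grip=[0,0,0,0])

```text
clock: 13.9
tcp_pos: [0.5759, 0.1555, 0.1402]
orientation: [0.002, 0.876, -0.481, -0.004]
wrist_force: [-15.2, -0.9, 7.4]
finger_gap: 0.151
grip_force: 25.0
```

```bash
python3 - <<'E'
from h import *
s=readout.observe(); print(s['finger_gap']*.0881,s['grip_force'],s['wrist_force'],s['joint_pos'][5])
p=L(Tool()[:2,3]);print('angle',np.arctan2(p[1]-.125,-p[0]))
go(*W(.002,.2),.138)
E
```

```text
0.013304364296366283 25.006996700540185 [-15.21161682  -0.9104317    7.35155205] 2.6405909942879284
angle 1.5780733535600477
t 13.9 tcp [0.5759 0.1555 0.1402] loc [0.0005 0.1997] yaxis ang -2.5753 tilt [-0.009  -0.0005]
dp [ 0.0006 -0.0014  0.0022]
```

Request:
move_arm(dp=[[0,0,0],[0,0,0],[0,0,0],[0,0,0],[0,0,0]], rot=[[0,0,0],[0,0,0],[0,0,0],[0,0,0],[0,0,0]], grip=[0.05,0.05,0.05,0.05,0.05])

```text
clock: 14.32
tcp_pos: [0.5796, 0.1552, 0.1407]
orientation: [-0.0, 0.876, -0.482, 0.0]
wrist_force: [0.3, -0.2, 0.3]
finger_gap: 0.502
grip_force: 0.0
```

Request:
move_arm(dp=[[0,0,-0.02],[0,0,-0.05],[0,0,-0.08],[0,0,-0.12],[0,0,-0.15]], rot=[[0,0,0],[0,0,0],[0,0,0],[0,0,0],[0,0,0]], grip=[0.05,0.05,0.05,0.05,0.05])

```text
clock: 14.73
tcp_pos: [0.5795, 0.1552, 0.2937]
orientation: [-0.001, 0.876, -0.482, 0.001]
wrist_force: [1.0, -0.1, -0.1]
finger_gap: 0.568
grip_force: 0.0
```

Request:
move_arm(dp=[[0,0,0],[0,0,0],[0,0,0]], rot=[[0,0,0],[0,0,0],[0,0,0]], grip=[0.05,0.05,0.05])

```text
clock: 14.98
tcp_pos: [0.5791, 0.1552, 0.2897]
orientation: [0.0, 0.876, -0.482, -0.001]
wrist_force: [-0.0, -0.2, -0.6]
finger_gap: 0.566
grip_force: 0.0
```

```bash
python3 -c "
from h import *
go(*W(0,0),.2); snap('scene','s2.png'); im=imaging.get_image('scene')[110:310,220:470,::-1]
cv2.imwrite('pics/s2c.png',cv2.resize(im,None,fx=3,fy=3,interpolation=cv2.INTER_CUBIC))"
```

```text
t 14.9833 tcp [0.5791 0.1552 0.2897] loc [0.0037 0.1996] yaxis ang -2.576 tilt [-0.0016 -0.0001]
dp [0.1603 0.1189 0.0897]
```

View pics/s2c.png

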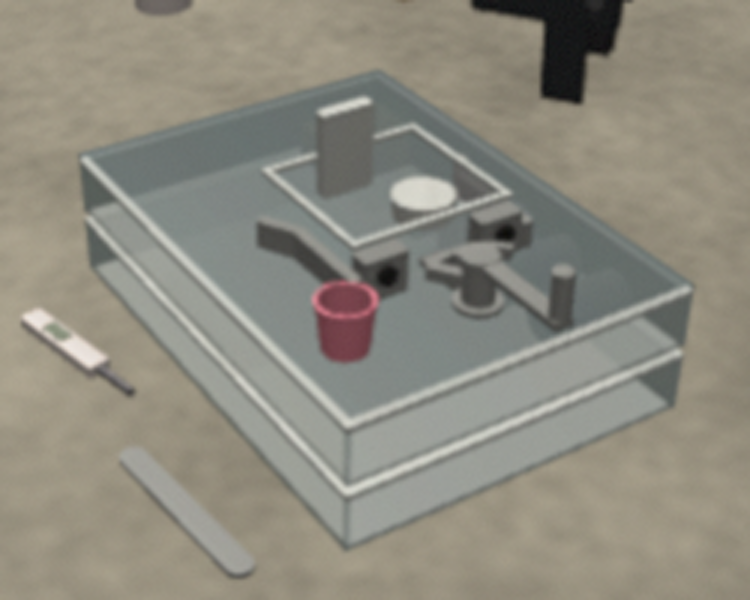

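The scene shows the lever pointing along +y, the tray between the rails with the tin in it, and the cup, thermometer and depressor in place. I'll do one numeric check of the tray front from its rim corners at (338,192) and (391,174) in full-image pixels.

```bash
python3 - <<'E'
from h import *
for p,z in [((338.5,191.7),.135),((390.5,174.3),.135),((407.5,200),.167),((219.5+220*0+220-219.5+0+ (372/3),110+100/3),.168)]: print(L(onz('scene',p,z)).round(4))
a=proj('scene',[[*W(.06,y),.135] for y in(.0745,.068)]+[[*W(-.06,y),.135] for y in(.0745,.068)]+[[*W(0,.2),.167]]); print(a.round(1))
E
```

```text
[0.0566 0.0747]
[-0.0625  0.0751]
[0.0003 0.1993]
[-0.022  -0.0273]
[[336.9 192.2]
 [334.9 190.5]
 [389.3 174.5]
 [387.2 173.1]
 [407.9 200.2]]
```

The tray front reads about 75 mm in the stack's frame, square and tight against the stops. The lever post is at (0,199), which is fully shut. I'm handing in.

```bash
python3 -c "
from h import *
print(ctrl.close_job())"
```

```text
the job is handed in; nothing more can be done
None
```

The job is handed in at about 15 s; no verdict was returned. By my last camera check, the tray is drawn tight against the stops with the lever fully shut, the tin is in the tray, the cup, thermometer and depressor look unmoved, and the gripper is clear of everything.

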